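Rock the sorter's gate over and feed the bearing balls

ROBOT

A 6-joint arm with a two-finger parallel gripper is mounted at the origin on the work surface. World frame = base frame: x ahead of the robot, y to its left, z up, the work surface at z = 0. Lengths are in mm, angles in rad, forces in N, time in s.
With the tool pointing down it reaches from about 325 to 775 mm from the base axis. Payload 5.5 kg.
Tool frame: the origin (TCP) lies at the very end of the fingers, on their centre line; the grasp point (between the pads) lies 19 mm behind it; z points along the fingers, y is the line along which they close (so a half turn about z gives the same grasp; the last joint's range is limited). The gripper opens to 85 mm and grips with 20 to 120 N. Pads are 22 mm wide; open, the fingers measure 114 mm over their backs; the gripper's body (76 mm by 85 mm) begins 54 mm behind the grasp point. The pads swing forward as they close: fully open they stand 13 mm farther back than shut.
Start: joints at [1.277, 0.091, 1.231, -0, 1.82, -0.057], TCP at [140.759, 583.269, 231.275] pointing down, gripper open.
Joint ranges: [-2.87, 2.87], [-0.86, 2.18], [0.17, 2.46], [-1.51, 4.65], [0.06, 2.69], [-2.65, 2.65]. Speed limits (rad/s): [2.57, 2.57, 3.01, 3.14, 3.14, 3.14].

INTERFACE

Orientations are given as a unit quaternion [w, x, y, z].
In Python, from bench import manip gives the robot as it stands. The module is installed in compiled form; this text tells all that it offers. Calls block until the motion is done:
- manip.goto(position, orientation): joint-space move of the TCP to a pose.
- manip.line_to(position, rotation=None, vel=150): straight line of the TCP; rotation=None keeps the orientation; vel is the mean speed in mm/s.
- manip.set_joints(angles): joint-space move.
- manip.let_go() and manip.grab(strength=None): open the fingers fully, or close them until they stop; strength is the grip in N (None keeps the last).
- manip.pause(seconds).
- manip.inverse_kinematics(position, orientation): joint angles nearest the present ones, or None.
- manip.get_state(): the state.
- manip.capture(name): name is "scene" or "top" or "wrist"; returns a dict with "frame" (400x640x3 uint8, red, green, blue), "intrinsics" (3x3 intrinsics, pixels), "R" (3x3) and "t" (3): a world point X has camera coordinates R X + t. Camera axes: x right, y down, z forward; pixel columns grow to the right and rows downward; lengths in mm; the calibration is good to about 2 mm. A picture is of the moment at which its call begins. There is no depth.
A pose or a line that the arm cannot do raises manip.Unreachable and nothing moves.
- manip.sign_off(): hands the job in; it is judged then, once.
Trained networks look in a picture, given as the dict that the camera call returned (one of the last four; its "shot" number tells which), for a name from the list of things; names that differ only in an ending like _2 or _b are one class to them, and where a whole thing is asked for, a point or a joint stands for the part that bears it (a point fixed in the world has none). Each returns a list of dicts, best first, with "score" (0 to 1); they miss things now and then, are a little off and sometimes report something else, mostly with a low value. They report only what shows in the picture. A call takes as long as a camera call.
- manip.find_in(thing, picture): "xyz" ([x, y, z] in mm, in the coordinates of the camera as it stood for that picture, good to about 4 mm: the middle of the surface that is visible of it).
- manip.masks_of(thing, picture): "mask" (400x640 bool, what is visible of it).
- manip.pinpoint(thing, picture): "xyz" ([x, y, z] in mm, in the coordinates of the camera as it stood for that picture, good to about 4 mm: a listed point, or the origin of a listed thing).
The state is a dict: "clock": time; "qpos": joint angles; "dq": joint speeds; "joint_torque": joint torques, N m; "position": TCP position; "tool_rot": TCP orientation; "contact_force": force on the tool from outside, world axes, zero at the start; "ft_torque": the same for the moment, N m; "grip_width": finger opening in mm; "finger_force": force on a finger pad.
Only numpy, scipy, OpenCV 4.12 (cv2) and the standard library are available. Lean on these libraries where they do the work, as an engineer would, in place of code of your own. Each camera call takes 0.05 s, during which the arm holds its last target. There are 200 camera calls.

TASK

Press down the raised orange pad of the seesaw gate so that it rocks over its pivot and comes to rest on its other side, while both steel balls are still waiting in the feed trough. Then push the green feed plate all the way forward so that both balls drop onto the gate and roll into the bin that the gate now feeds. Do not touch or lift the balls themselves, and leave everything else on the bench where it is.

Things in the scene. Friction and masses are not known exactly. Their poses are not given: they have to be found in the camera images.
- sorter: Ball sorter screwed to the bench, dark base plate 210 by 460 mm, 8 mm thick. Origin on the bench right below the gate's pivot; +x points away from the robot (when unturned), +y left, z up; it may be turned some 15 degrees about z. In its frame: base plate x -135 to 75 mm; feed tower x -125 to -21 mm, 48 mm wide; gate x -59 to 62, y -100 to 100 mm, pivot axis along x at height 85 mm
- trough_end (a point): Middle of the open end of the feed trough on the yellow tower, on its floor, at height 97 mm. The trough runs back from here 104 mm towards the robot, inner width 32 mm, low 10 mm side rails, sloping back 2 degrees so that the balls lean on the feed slide
- blue_bin (a point): Centre of the floor of the blue catch bin on the sorter's left (+y): inside 92 mm (x) by 122 mm (y), floor at height 12 mm, front wall top at 44 mm, back wall 74 mm, outer wall 94 mm
- red_bin (a point): The same for the red catch bin on the right (-y)
- gate (a joint): Tilt of the aluminium seesaw gate, rad, -0.3 to 0.3 (hard stops). Positive: left (+y) end up, balls roll right into the red bin. Negative: right end up, balls roll left into the blue bin. Top-heavy with a dark weight (40 mm disc on its far side, top 80 mm above the pivot): rests on one of the stops at the start (rarely still falling for half a second), falls to a stop once past level; about 1 N on the raised pad tips it
- left_pad (a point): Centre of the top face of the orange press pad at the gate's left end (pad 42 mm in x, 36 mm in y, 6 mm thick), on the near side of the gate; 84 mm left of the pivot and 38 mm nearer the robot, 6 mm above it when the gate is level. A raised pad is at about 116 mm height, a lowered one at about 66 mm, with more than 15 mm of free space under it
- right_pad (a point): The same on the right end
- feed (a joint): Travel of the feed slide, m: 0 as it starts (back, near the robot) to 0.062 (fully forward, hard stop, along +x of the sorter). About 1.5 N of friction, stays where it is left. Its foot shoves both balls along the trough and over the open end onto the gate
- feed_plate (a point): Centre of the near (-x) face of the upright green plate of the feed slide: 56 mm wide, 48 mm high (z 118 to 166 mm), 10 mm thick, this point at height 148 mm; moves with the slide, starts 94 mm nearer the robot than the pivot, nothing stands in front of it above 100 mm height
- ball_front_center (a point): Centre of the front steel bearing ball, 28 mm diameter, 90 g, in the feed trough
- ball_front: The same ball (its origin turns with it as it rolls)
- ball_rear_center (a point): Centre of the second, equal ball, behind the first, resting against the foot of the feed slide
- ball_rear: The same ball (its origin turns with it as it rolls)
- bushing: Bystander: brass bushing, 32 mm diameter, 26 mm high, loose on the left near part of the sorter's base plate; origin under its centre
- piston: Bystander: aluminium valve piston, 36 mm diameter, 30 mm high, loose on the right near part of the base plate; origin under its centre
- spring: Bystander: blue coil spring standing on the bench, 62 mm diameter, 110 mm high; origin under its centre
- reservoir: Bystander: yellow shock-absorber reservoir standing on the bench, 52 mm diameter, 142 mm high; origin under its centre
- grease_jar: Bystander: jar with red cap, 68 mm diameter, 75 mm high; origin under its centre
- wrench: Bystander: steel wrench lying on the bench near the robot, on the right
- screwdriver: Bystander: screwdriver lying on the bench near the robot, on the left

How it is judged (in metres and radians):
On the way, in this order (a step that is already met when the one before it is completed fails the run):
1. the gate rests on its other stop, both balls still in the feed trough (distance of left_pad from where it was at the start of the episode above 0.02 m and (value of joint gate above 0.27 rad or value of joint gate below -0.27 rad) and x of each of ball_front_center, ball_rear_center in the frame of sorter below -0.02 m and z of each of ball_front_center, ball_rear_center in the frame of sorter above 0.1 m), for 0.2 s.
2. the feed plate is pushed fully forward (value of joint feed above 0.05 m), for 0.1 s.
At the end, for the whole second after the job is handed in: The gate rests on the stop opposite to where it started (beyond 0.27 rad), the feed slide is forward (more than 50 mm), and both balls lie still (below 30 mm/s) in the bin on the gate's lowered side (left bin for a negative tilt, right bin for a positive one) (distance of left_pad from where it was at the start of the episode above 0.02 m and (value of joint gate above 0.27 rad or value of joint gate below -0.27 rad) and value of joint feed above 0.05 m and linear speed of each of ball_front, ball_rear below 0.03 m/s and ((value of joint gate below -0.27 rad and y of ball_front_center in the frame of sorter between 0.09 and 0.22 m and z of each of ball_front_center, ball_rear_center in the frame of sorter below 0.045 m and x of ball_front_center in the frame of sorter between -0.04 and 0.06 m and y of ball_rear_center in the frame of sorter between 0.09 and 0.22 m and x of ball_rear_center in the frame of sorter between -0.04 and 0.06 m) or (value of joint gate above 0.27 rad and y of ball_front_center in the frame of sorter between -0.22 and -0.09 m and z of each of ball_front_center, ball_rear_center in the frame of sorter below 0.045 m and x of ball_front_center in the frame of sorter between -0.04 and 0.06 m and y of ball_rear_center in the frame of sorter between -0.22 and -0.09 m and x of ball_rear_center in the frame of sorter between -0.04 and 0.06 m))); the robot touches nothing.
It fails at once if a ball is touched by the robot (contact force between any of ball_front, ball_rear and the fingers above 0.3 N or contact force between any of ball_front, ball_rear and the arm above 0.3 N).
It fails at once if a ball is lifted out of the feed trough or bin (z of any of ball_front_center, ball_rear_center in the frame of sorter above 0.135 m).
It fails at once if a bystander is moved by more than 15 mm (distance of any of bushing, piston, spring, reservoir, grease_jar, wrench, screwdriver from where it was at the start of the episode above 0.015 m).
It also fails if it takes over 37 s, if anything falls off the work surface, if the arm or the gripper's body presses on something with over 40 N, if the wrist force passes 120 N, or if a joint passes its speed limit or range.

## Working session

There is one attempt and no reset: what is moved stays moved. The work goes in short steps, each a Python script; the robot and the scene stay as the last script left them, time stands still between calls to the robot, and variables do not carry over. Pictures are saved under pics/ and viewed, at most 10 in all, crops included, and the job is handed in when it is done.

```bash
mkdir -p pics
cat > h.py <<'E'
import numpy as np, cv2
from bench import manip
def W(c,p): return np.array(c["R"]).T@(np.array(p)-np.array(c["t"]))
def pix(c,X):
    q=np.array(c["intrinsics"])@(np.array(c["R"])@np.array(X)+np.array(c["t"])); return q[:2]/q[2]
def save(c,n): cv2.imwrite("pics/"+n,np.array(c["frame"])[:,:,::-1])
E
python3 - <<'E'
from h import *
np.set_printoptions(precision=1,suppress=True)
for cam in("scene","top"):
    c=manip.capture(cam); save(c,cam+"1.png")
    for n in("sorter","trough_end","blue_bin","red_bin","left_pad","right_pad","feed_plate","ball_front_center","ball_rear_center","spring","reservoir","grease_jar"):
        r=manip.pinpoint(n,c)
        print(cam,n,[(W(c,k["xyz"]),pix(c,W(c,k["xyz"])),round(k["score"],2)) for k in r[:1]])
s=manip.get_state();print(s["clock"],s["tool_rot"])
E
```

```text
scene sorter [(array([585.5, -89.7,   1.7]), array([295.7, 263. ]), 0.82)]
scene trough_end [(array([563.2, -89.6, 101.7]), array([286.3, 230.5]), 0.75)]
scene blue_bin [(array([595.9,  67.9,  12.5]), array([336.1, 225.2]), 0.71)]
scene red_bin [(array([809.7,  66.5,  -2.6]), array([407.5, 266.8]), 0.71)]
scene left_pad [(array([546.3, -11.3, 114.1]), array([301.8, 205.4]), 0.79)]
scene right_pad [(array([ 545.6, -171.7,   66.8]), array([257.5, 259. ]), 0.63)]
scene feed_plate [(array([493.2, -89.1, 149.5]), array([262.1, 202.8]), 0.82)]
scene ball_front_center [(array([549.8, -84.1, 114.1]), array([283.1, 222.8]), 0.42)]
scene ball_rear_center [(array([514.1, -94.3, 111.2]), array([268.8, 219.8]), 0.68)]
scene spring [(array([685.2, 388.5,   1.3]), array([418.3, 181.5]), 0.88)]
scene reservoir [(array([ 656.7, -396.7,    3.2]), array([219.8, 384.6]), 0.7)]
scene grease_jar [(array([808.9,  67.2,   0.4]), array([407.5, 265.7]), 0.91)]
top sorter [(array([583.9, -89. ,   1.2]), array([335.4, 190.5]), 0.76)]
top trough_end [(array([562.3, -88.7,  99. ]), array([337.2, 194.8]), 0.65)]
top blue_bin [(array([590.3,  62.4,  10.7]), array([287.6, 187.8]), 0.7)]
top red_bin [(array([ 592.4, -245.7,   13.5]), array([385.5, 187.9]), 0.67)]
top left_pad [(array([547.4, -12.9, 114.8]), array([311.3, 199.2]), 0.61)]
top right_pad [(array([ 544.6, -175.7,   65.7]), array([365.4, 201.8]), 0.58)]
top feed_plate [(array([683.7, 386. ,  -1.2]), array([187.2, 158.2]), 0.65)]
top ball_front_center [(array([540.4, -92.1, 106.7]), array([338.5, 202.1]), 0.63)]
top ball_rear_center [(array([514.6, -91. , 109.1]), array([338.1, 210.9]), 0.47)]
top spring [(array([681.1, 387. ,  -0.8]), array([186.8, 159. ]), 0.87)]
top reservoir [(array([ 651.7, -395.7,   -0.7]), array([431.6, 170.3]), 0.92)]
top grease_jar [(array([ 493.1, -277.8,    5.9]), array([395.4, 219.7]), 0.7)]
1.3 [-0.   0.1  1.  -0. ]
```

View pics/scene1.png

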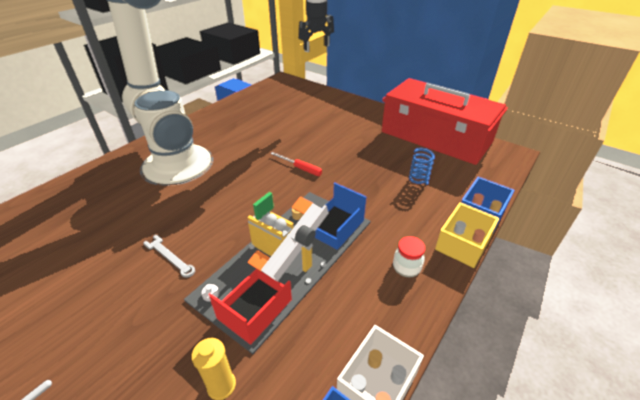

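View pics/top1.png

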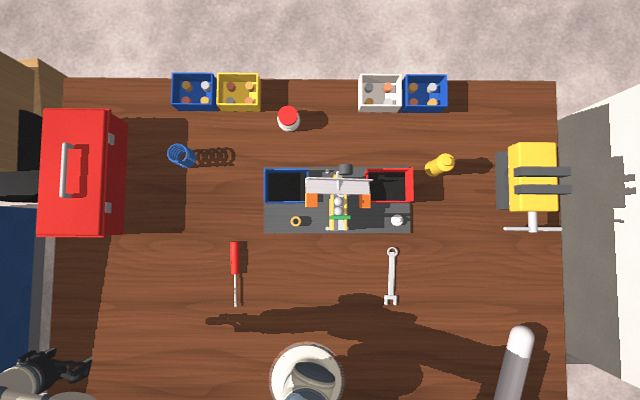

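The scene view shows the left pad raised at about (302,205) and the right pad low at about (258,260). The green plate is at (262,205) with the balls in the trough just ahead of it. The top view shows the sorter almost unturned, with its pivot at about (335,190) and the bushing at (295,221). I'll move above the left pad and measure again from there.

Run:
```python
from h import *
np.set_printoptions(precision=1,suppress=True)
manip.grab(20)
Q=[0,0,1,0]
for i,p in enumerate([(500,-40,330),(520,-10,240)]):
    manip.goto(p,Q)
    c=manip.capture("wrist"); save(c,f"w{i}.png")
    for n in("sorter","left_pad","right_pad","feed_plate","ball_front_center","ball_rear_center","bushing"):
        r=manip.pinpoint(n,c)
        print(n,[(W(c,k["xyz"]),pix(c,W(c,k["xyz"])),round(k["score"],2)) for k in r[:1]])
s=manip.get_state();print(s["clock"],s["position"],s["qpos"],s["contact_force"],s["grip_width"])
```

```text
sorter [(array([586. , -88.6,   0.3]), array([293.6, 199.4]), 0.85)]
left_pad [(array([544.9,  -8.3, 113.6]), array([344.6, 197.4]), 0.8)]
right_pad [(array([ 548.9, -169.6,   67. ]), array([234.4, 190.2]), 0.56)]
feed_plate [(array([493. , -89.4, 151.8]), array([277.9, 165. ]), 0.61)]
ball_front_center [(array([542.2, -84.2, 114.1]), array([287.6, 195.6]), 0.71)]
ball_rear_center [(array([322.2, 223.9,   0.6]), array([497.8,  31.9]), 0.62)]
bushing [(array([491. ,  40.2,  12.2]), array([370.5, 146.3]), 0.51)]
sorter []
left_pad [(array([543.1,  -8.9, 115.9]), array([322.4, 205.8]), 0.68)]
right_pad [(array([ 550.6, -171. ,   64.7]), array([185.5, 197.1]), 0.9)]
feed_plate [(array([ 493. , -276.2,    9.3]), array([118.9, 142.4]), 0.6)]
ball_front_center [(array([544.8, -86.5, 114.2]), array([245.6, 206.9]), 0.71)]
ball_rear_center [(array([513.1, -86.8, 109.9]), array([243.9, 175.4]), 0.85)]
bushing [(array([490.8,  41.7,  13. ]), array([361.3, 141. ]), 0.68)]
5.9083 [520.3 -10.3 241.2] [-0.1 -0.1  1.4 -0.   1.8 -1.7] [ 0.4 -0.5 -0.1] 0.09094253780359217
```

Run:
```python
from h import *
np.set_printoptions(precision=1,suppress=True)
manip.line_to((544,-6,135))
for z in (110,95,85,76):
    manip.line_to((544,-6,z),vel=50); s=manip.get_state(); print(z,s["position"],np.array(s["contact_force"]))
manip.line_to((544,-4,150)); manip.line_to((480,-4,240))
manip.pause(.3)
c=manip.capture("wrist"); save(c,"w3.png"); d=manip.capture("scene"); save(d,"s3.png")
cv2.imwrite("pics/both3.png",np.vstack([np.array(c["frame"])[60:340,:,::-1],cv2.resize(np.array(d["frame"])[170:340,180:380,::-1],(640,320))[:, :]])[:600])
for cam in(c,d):
  for n in("left_pad","right_pad","feed_plate","ball_front_center","ball_rear_center","bushing"):
    r=manip.pinpoint(n,cam)
    print(n,[(W(cam,k["xyz"]),round(k["score"],2)) for k in r[:1]])
print(manip.get_state()["clock"])
```

```text
110 [543.9  -6.1 109.9] [-0.9 -0.5  0.7]
95 [543.7  -6.   94.3] [ 0.8 -0.2  0.2]
85 [543.7  -6.   84.4] [ 0.1 -0.2 -0. ]
76 [543.7  -6.   75.4] [-0.7  1.3 -0.2]
left_pad [(array([545.7,  -8.4,  64.8]), 0.66)]
right_pad [(array([ 548. , -166.2,  113.2]), 0.93)]
feed_plate [(array([493.1, -90.1, 151. ]), 0.83)]
ball_front_center [(array([542.1, -86.5, 111.8]), 0.64)]
ball_rear_center [(array([515.3, -89.6, 112. ]), 0.5)]
bushing [(array([492.1,  41.6,  11.6]), 0.94)]
left_pad [(array([546.7,  -5.5,  65.2]), 0.96)]
right_pad [(array([ 546.9, -167.6,  115.7]), 0.72)]
feed_plate [(array([491.9, -90.6, 150.3]), 0.74)]
ball_front_center [(array([545.1, -87.9, 114.6]), 0.51)]
ball_rear_center [(array([585.1, -91.5,   2.3]), 0.72)]
bushing [(array([487.6,  40.1,  13.2]), 0.55)]
11.0833
```

View pics/both3.png

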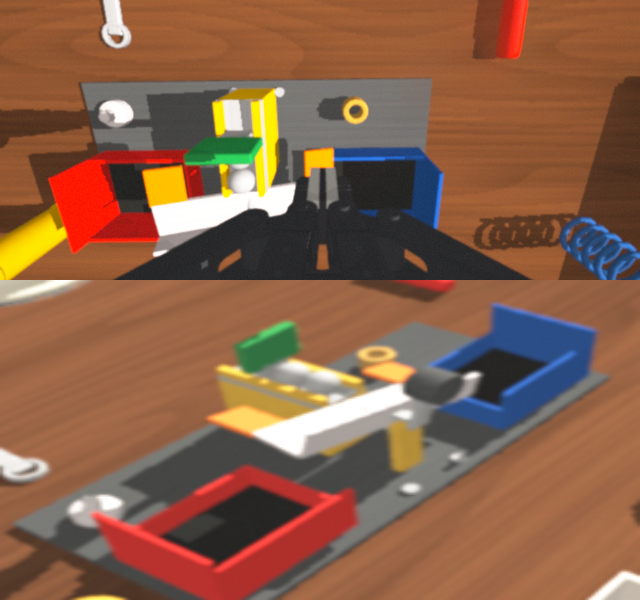

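The gate has flipped: the right pad is now up (185,185 in the upper half) and the left pad is down (318,160). Both balls are still in the trough behind the gate. Next is the feed plate.

Run:
```python
from h import *
np.set_printoptions(precision=1,suppress=True)
manip.line_to((455,-89,240)); manip.line_to((455,-89,138))
manip.line_to((474,-89,138),vel=60)
manip.line_to((534,-89,138),vel=60)
for x in (538,541,544,547,550):
    manip.line_to((x,-89,138),vel=30); s=manip.get_state(); f=np.array(s["contact_force"]); print(x,s["position"],f)
    if f[0]<-8: break
manip.pause(.3)
manip.line_to((s["position"][0]-60,-89,140)); manip.line_to((455,-89,260))
manip.pause(.5)
c=manip.capture("wrist"); d=manip.capture("scene")
cv2.imwrite("pics/both4.png",np.vstack([np.array(c["frame"])[60:340,:,::-1],cv2.resize(np.array(d["frame"])[170:340,180:380,::-1],(640,320))[:, :]])[:600])
for cam in(c,d):
  for n in("left_pad","right_pad","feed_plate","ball_front_center","ball_rear_center"):
    r=manip.pinpoint(n,cam)
    print(n,[(W(cam,k["xyz"]),round(k["score"],2)) for k in r[:2]])
print(manip.get_state()["clock"])
```

```text
538 [538.2 -89.1 138.1] [ 0.1 -0.1 -0.1]
541 [541.2 -89.  138. ] [0.3 0.8 0.4]
544 [543. -89. 138.] [-6.2  0.1  3.7]
547 [543.2 -89.  138.1] [-19.4   1.2   8.4]
left_pad [(array([546.6,  -9.1,  65.1]), 0.81)]
right_pad [(array([ 548.4, -163.9,  116.7]), 0.71), (array([603.6, 111.3,  34. ]), 0.7)]
feed_plate []
ball_front_center [(array([588.3, 116.5,  26.6]), 0.52)]
ball_rear_center [(array([590.1,  88.3,  29.8]), 0.55), (array([603.3,  87.1,  32.3]), 0.18)]
left_pad [(array([542.8,  -5.3,  66.1]), 0.67)]
right_pad [(array([ 545.8, -169.3,  118.8]), 0.75)]
feed_plate [(array([580.2, -88.8,   1.6]), 0.63), (array([551.8, -90.9, 150.2]), 0.59)]
ball_front_center [(array([584.5, -87.7,  -0.4]), 0.54), (array([589.9, 115.6,  30.5]), 0.39)]
ball_rear_center [(array([585.8,  85.1,  24.4]), 0.53)]
18.2583
```

View pics/both4.png

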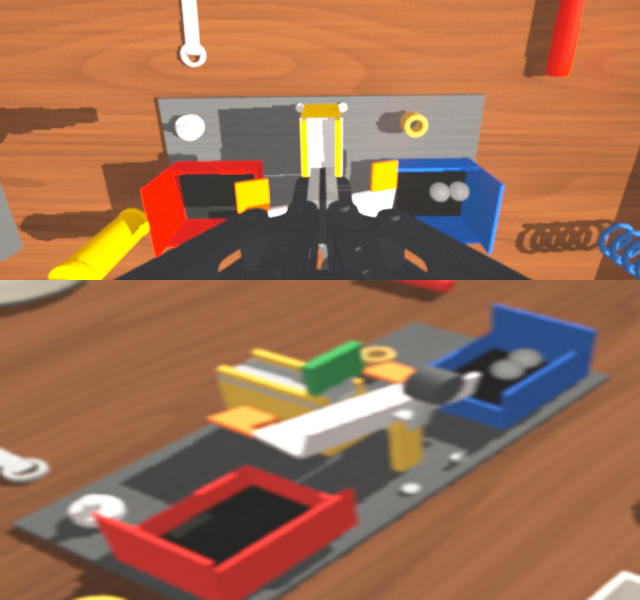

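Both balls are in the blue bin (440 and 458, 192 in the upper half). The slide is forward and the gate sits on its new stop. I'll let things settle and hand in.

```bash
python3 -c "
from h import *
manip.pause(3); print(manip.sign_off())"
```

```text
the job is handed in; nothing more can be done
None
```

The job is handed in: I tipped the gate to its other stop while both balls were still in the trough, then pushed the feed plate forward to its stop, and both balls rolled into the blue bin. `sign_off` gave no verdict.

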